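# Change the cold packs under the chiller's sprung arm

## Task

Get the pack chiller ready for the next specimen run. Take the two spent orange cold packs out from under the sprung arm and lay them flat in the grey tray, side by side or one on the other; then tuck every blue cold pack on the table under the arm in one neat, square pile, along the middle of the bay and pushed up to the back stop, and finally push the chiller's gate shut until it clicks home on its catch. Leave the other things on the table where they stand.

Things in the scene. Friction and masses are not known exactly. Their poses are not given: they have to be found in the camera images.
- chiller: blue and white pack chiller, fixed; an open-topped bay. Origin on the table below the middle of the gate line; x runs from gate to back, y left, z up. In its frame (mm): floor top z 6; side walls' inner faces y +-80, 10 thick, x 10 to 200, top z 40; back stop is the face x 200, housing behind it to x 290, z 95. A black post at the front right (y -92 to -108, z 46) bears the catch
- pile_place (a point): where the origin of the lowest pack belongs when against the back stop (within 2 mm): 148 mm along the chiller's x on its middle line, on the bay floor, 6 mm above the table, axes as the chiller's; packs lie along x, each further one 12 mm higher
- hold_arm (a joint): angle of the sprung arm (rad): 0 down, grows as its front is lifted, up to 0.8; about 0.09 on one pack, 0.19 on two, 0.29 on three, 0.39 on four. Hinged in the housing at chiller x 262, z 66 mm, it reaches forward (-x) and down to its red cross bar. All of it lies within 15 mm of the middle line. It presses down with about 2 to 3 N
- press_pad (a point): underside of the arm's red cross bar, which presses on the pile; at chiller x 155 mm and 3 mm above the bay floor when down. From the bar a slippery red lip 30 mm wide slopes up and forward (-x) 36 mm, at 22 deg plus the arm's angle; a pack pushed in level with its front edge against the lip's underside lifts the arm
- gate (a joint): angle of the gate (rad): 0 shut and seated, grows as it swings out to the chiller's -x side, up to 1.6. It turns freely and stays where left, but the last 0.08 must be pushed past a sprung roller (2 to 4 N at its free end), which then holds it shut
- gate_hinge (a point): point on the gate's upright hinge line, at chiller x = -4, y = 85 mm, 29 mm above the table
- gate_end (a point): point near the gate's free end, 160 mm from the hinge line. The gate is a blue panel with a white band, 8 mm thick (4 either side of the line from hinge to here), 8 to 50 mm above the table; shut, it lies across the bay's front, from the hinge along the chiller's -y
- tray: grey open tray for spent packs, fixed, 170 (x) by 150 (y), walls 4 thick and 40 high; origin under its centre; inner floor 4 mm above the table
- spent1: a spent pack, orange; starts under the arm, the lower of two. 100 mm long (its x), 50 wide (y), 12 thick (z), 90 g; origin at the centre of its underside; the same turned half round
- spent2: a spent pack, orange; starts under the arm, lying on spent1. 100 mm long (its x), 50 wide (y), 12 thick (z), 90 g; origin at the centre of its underside; the same turned half round
- fresh1: a fresh pack, blue with a light-blue panel; three or all of the four are there, flat on the table. 100 mm long (its x), 50 wide (y), 12 thick (z), 90 g; origin at the centre of its underside; the same turned half round
- fresh2: a fresh pack, blue with a light-blue panel; three or all of the four are there, flat on the table. 100 mm long (its x), 50 wide (y), 12 thick (z), 90 g; origin at the centre of its underside; the same turned half round
- fresh3: a fresh pack, blue with a light-blue panel; three or all of the four are there, flat on the table. 100 mm long (its x), 50 wide (y), 12 thick (z), 90 g; origin at the centre of its underside; the same turned half round
- fresh4: a fresh pack, blue with a light-blue panel; three or all of the four are there, flat on the table. 100 mm long (its x), 50 wide (y), 12 thick (z), 90 g; origin at the centre of its underside; the same turned half round
- cup1: bystander: specimen cup with red lid
- cup2: bystander: specimen cup with yellow lid
- sanitiser: bystander: green bottle, 150 mm tall
- dish: bystander: clear closed dish, 16 mm high, 70 across
- marker: bystander: marker pen, 120 mm long, 13 thick
- mug: bystander: blue mug
Things that resemble listed ones, but are neither listed nor needed, are in the scene too. What is shaped like the spent2 but pink or turquoise is not meant.

How it is judged:
By the outcome, as a careful person would: the job done as asked, in the order asked, and still so for the second after the job is handed in, with the robot touching nothing.
Of fresh1, fresh2, fresh3, fresh4 only 3 to 4 are there at a start; the rules pass over those that are not, and their reading is None.
At some moment in a run one of fresh1, fresh2, fresh3, fresh4 may be knocked a few centimetres aside while the robot is not near it.
It also fails if it takes over 189 s, if anything falls off the work surface, if the arm or the gripper's body presses on something with over 40 N, if the wrist force passes 120 N, or if a joint passes its speed limit or range.

## Robot

A 6-joint arm with a two-finger parallel gripper is mounted at the origin on the work surface. World frame = base frame: x ahead of the robot, y to its left, z up, the work surface at z = 0. Lengths are in m, angles in rad, forces in N, time in s.
With the tool pointing down it reaches from about 0.2 to 0.875 m from the base axis. Payload 3.4 kg.
Tool frame: the origin (TCP) lies between the finger pads; the fingertips stand 25 mm ahead of it and the grasp point (between the pads) lies 6 mm ahead of it (r.nose_length is the z of the fingertips in the tool frame, in m); z points along the fingers, y is the line along which they close (so a half turn about z gives the same grasp; the last joint's range is limited). The gripper opens to 94 mm and grips with 3 to 60 N. Pads are 16 mm wide; open, the fingers measure 119 mm over their backs; the gripper's body (75 mm by 177 mm) begins 78 mm behind the grasp point.
Start: joints at [-1.245, 0.276, 1.505, -0, 1.361, -0.121], TCP at [0.248, -0.519, 0.23] pointing down, gripper open.
Joint ranges: [-2.89, 2.89], [-0.75, 2.08], [0.22, 2.7], [-1.18, 4.32], [0.11, 2.71], [-2.7, 2.7]. Speed limits (rad/s): [2.57, 2.57, 3.14, 3.14, 3.14, 3.14].

## Interface

Orientations are given as a unit quaternion [w, x, y, z].
In Python, from plant import r, gripper_to, inverse_kinematics, vision, models, telemetry gives the robot as it stands. Calls block until the motion is done:
- r.move_to(position, orientation): joint-space move of the TCP to a pose.
- r.move_l(position, rot=None, vel=0.15, guard=None): straight line of the TCP; rot=None keeps the orientation; vel is the mean speed in m/s. With guard (N) it stops when the force on the tool has changed by that much, and returns True; else False.
- r.movej(angles): joint-space move.
- gripper_to(opening, f_grip=None): finger opening in m; f_grip is the grip in N (None keeps the last); returns when the fingers have stopped.
- r.hold(seconds).
- inverse_kinematics(position, orientation): joint angles nearest the present ones, or None.
- vision.snapshot(name): name is "side" or "top"; returns the picture (400x640x3 uint8, red, green, blue); there is no depth.
- vision.get_calibration(name): a dict with "fx", "fy", "cx", "cy" (pixels), "position" and "orientation" of the camera in the world. Camera axes: x right, y down, z forward; pixel columns grow to the right and rows downward; lengths in m; the calibration is good to about 2 mm. A picture is of the moment at which its call begins. get_calibration takes no time and is no camera call.
A pose or a line that the arm cannot do raises r.PlanningError and nothing moves.
- r.sign_off(): hands the job in; it is judged then, once.
Trained networks look in the newest picture that a camera, given by its name, has taken for a name from the list of things; names that differ only in an ending like _2 or _b are one class to them, and where a whole thing is asked for, a point or a joint stands for the part that bears it (a point fixed in the world has none). Each returns a list of dicts, best first, with "score" (0 to 1); they miss things now and then, are a little off and sometimes report something else, mostly with a low value. They report only what shows in the picture. A call takes as long as a camera call. They do not tell look-alikes from the thing itself.
- models.boxes_of(thing, camera): "at" ([x, y, z] in m, in world coordinates, good to about 4 mm: the middle of the surface that is visible of it).
- models.regions_of(thing, camera): "pixels" (400x640 bool, what is visible of it).
- models.mark_of(thing, camera): "at" ([x, y, z] in m, in world coordinates, good to about 4 mm: a listed point, or the origin of a listed thing).
Readings, each from a call of its own:
- telemetry.current_t(): time.
- telemetry.current_joints(): joint angles.
- telemetry.current_dq(): joint speeds.
- telemetry.current_joint_efforts(): joint torques, N m.
- telemetry.current_ee_pos(): TCP position.
- telemetry.current_tool_rot(): TCP orientation.
- telemetry.current_wrist_force(): force on the tool from outside, world axes, zero at the start.
- telemetry.current_torque(): the same for the moment, N m.
- telemetry.current_opening(): finger opening in m.
- telemetry.current_finger_force(): force on a finger pad.
Only numpy, scipy, OpenCV 4.12 (cv2) and the standard library are available. Lean on these libraries where they do the work, as an engineer would, in place of code of your own. Each camera call takes 0.05 s, during which the arm holds its last target. There are 200 camera calls.

## Working session

There is one attempt and no reset: what is moved stays moved. The work goes in short steps, each a Python script; the robot and the scene stay as the last script left them, time stands still between calls to the robot, and variables do not carry over. Pictures are saved under pics/ and viewed, at most 15 in all, crops included, and the job is handed in when it is done.

```bash
ls; mkdir -p pics
cat > t1.py <<'E'
from plant import *
import cv2
for c in("top","side"):
    im=vision.snapshot(c); cv2.imwrite(f"pics/{c}0.png",im[:,:,::-1]); print(c,vision.get_calibration(c))
    for n in ["chiller","pile_place","press_pad","gate_hinge","gate_end","tray","spent2","fresh1"]:
        print(n,[(round(d["score"],2),[round(float(v),3) for v in d["at"]]) for d in models.mark_of(n,c)][:6])
print(telemetry.current_t())
E
python3 t1.py
```

```text
pics
top {'fx': 509.5974487796429, 'fy': 509.5974487796429, 'cx': 317.23463557172124, 'cy': 206.50802807006767, 'position': array([ 0.3963203 , -0.08821874,  1.39549203]), 'orientation': array([ 0.04185144, -0.69620408,  0.71544042, -0.04115028])}
chiller [(0.9, [0.541, 0.031, 0.0]), (0.67, [0.688, 0.018, 0.029]), (0.54, [0.421, -0.251, -0.001])]
pile_place [(0.73, [0.689, 0.016, 0.005])]
press_pad [(0.7, [0.692, 0.018, 0.03])]
gate_hinge [(0.78, [0.551, 0.118, 0.027])]
gate_end [(0.71, [0.554, -0.245, -0.006]), (0.55, [0.674, -0.37, -0.001]), (0.51, [0.414, 0.036, 0.027])]
tray [(0.68, [0.469, 0.377, -0.003])]
spent2 [(0.87, [0.286, -0.256, -0.001]), (0.72, [0.684, 0.018, 0.018]), (0.71, [0.35, -0.125, -0.001]), (0.6, [0.825, 0.204, 0.004])]
fresh1 [(0.69, [0.557, -0.243, -0.003]), (0.57, [0.421, -0.253, 0.0])]
side {'fx': 430.8437862579756, 'fy': 430.8437862579756, 'cx': 316.2365029245332, 'cy': 202.51916174351243, 'position': array([0.08156413, 0.89831407, 0.70238482]), 'orientation': array([ 0.11511033, -0.18327318,  0.84612475, -0.48706617])}
chiller [(0.97, [0.54, 0.031, -0.002])]
pile_place [(0.67, [0.695, 0.012, 0.006])]
press_pad [(0.52, [0.686, 0.019, 0.026])]
gate_hinge [(0.95, [0.546, 0.117, 0.028])]
gate_end [(0.75, [0.407, 0.037, 0.026])]
tray [(0.92, [0.471, 0.374, 0.001]), (0.55, [0.408, 0.037, 0.028])]
spent2 [(0.86, [0.687, 0.019, 0.012]), (0.85, [0.347, -0.119, 0.001]), (0.65, [0.824, 0.203, 0.001]), (0.56, [0.279, -0.257, 0.001]), (0.48, [0.693, 0.018, 0.01])]
fresh1 [(0.7, [0.557, -0.242, -0.0]), (0.66, [0.417, -0.246, -0.005]), (0.64, [0.411, -0.379, 0.001])]
0.9
```

View pics/top0.png

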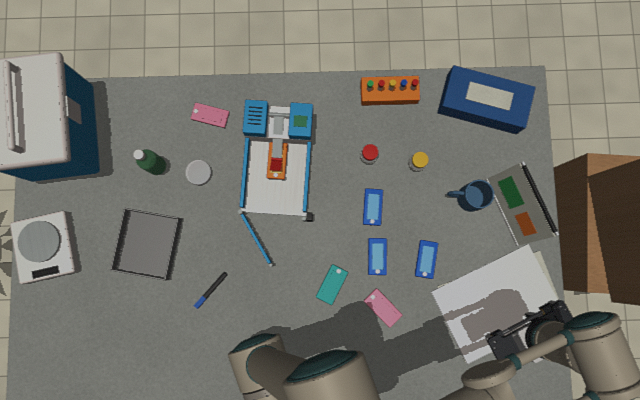

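View pics/side0.png

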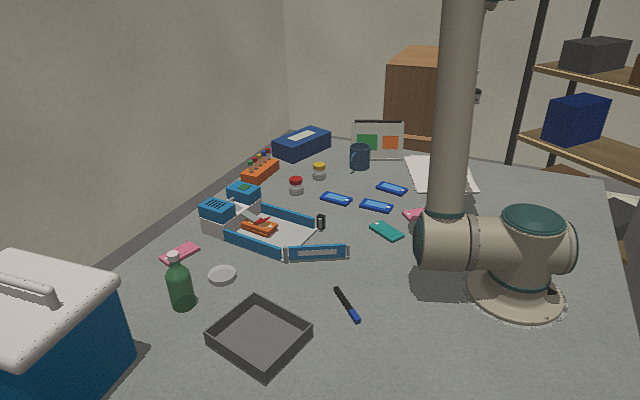

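```bash
cat > h.py <<'E'
from plant import *
import numpy as np, cv2
from scipy.spatial.transform import Rotation as R
from scipy.optimize import minimize, least_squares
def cal(c):
    k=vision.get_calibration(c); q=k["orientation"]
    return np.array([[k["fx"],0,k["cx"]],[0,k["fy"],k["cy"]],[0,0,1]]),R.from_quat(np.r_[q[1:],q[0]]).as_matrix(),np.array(k["position"])
def proj(P,c="top"):
    K,M,p=cal(c); v=(np.atleast_2d(P)-p)@M@K.T; return v[:,:2]/v[:,2:]
def back(px,z,c="top"):
    K,M,p=cal(c); px=np.atleast_2d(px); d=np.c_[px,np.ones(len(px))]@np.linalg.inv(K).T@M.T
    return p+d*((z-p[2])/d[:,2])[:,None]
def T(pose,P):   # local -> world, pose=(x,y,yaw)
    P=np.atleast_2d(np.array(P,float)); c,s=np.cos(pose[2]),np.sin(pose[2])
    return np.c_[pose[0]+c*P[:,0]-s*P[:,1],pose[1]+s*P[:,0]+c*P[:,1],P[:,2]]
def rects(mask,z,amin=150):   # world (x,y,yaw,L,W) of blobs
    out=[]
    for c in cv2.findContours(mask.astype(np.uint8),cv2.RETR_EXTERNAL,cv2.CHAIN_APPROX_NONE)[0]:
        if cv2.contourArea(c)<amin: continue
        w=back(c[:,0].astype(float),z)[:,:2]
        (x,y),(a,b),t=cv2.minAreaRect((w*1000).astype(np.float32))
        if a<b:a,b,t=b,a,t+90
        t=(np.radians(t)+np.pi/2)%np.pi-np.pi/2
        out.append((x/1000,y/1000,t,a/1000,b/1000))
    return out
def fresh():
    im=vision.snapshot("top"); hsv=cv2.cvtColor(im,cv2.COLOR_RGB2HSV)
    m=cv2.inRange(hsv,(102,110,90),(125,255,255))
    return im,m
def down(yaw): # tool z down, tool x along yaw direction
    q=(R.from_euler("z",yaw)*R.from_euler("x",np.pi)).as_quat(); return np.r_[q[3],q[:3]]
E
cat > t2.py <<'E'
from h import *
im,m=fresh()
for x in rects(m,0.012): print("blue",np.round(x,3))
hsv=cv2.cvtColor(im,cv2.COLOR_RGB2HSV)
g=cv2.inRange(hsv,(5,150,120),(18,255,255))
for x in rects(g,0.030): print("orange",np.round(x,3))
G=cv2.GaussianBlur(cv2.cvtColor(im,cv2.COLOR_RGB2GRAY),(0,0),1).astype(np.float32)
gm=np.hypot(cv2.Sobel(G,5,1,0),cv2.Sobel(G,5,0,1))
s=np.linspace(15,195,60)/1000; E=[]
for y in(-.08,.08,-.09,.09): E.append(np.c_[s,0*s+y,0*s+.04])
y=np.linspace(-70,70,40)/1000
y2=y[abs(y)>.03]; E.append(np.c_[0*y2+.2,y2,0*y2+.095])
E=np.vstack(E)
def f(p):
    q=proj(T(p,E)).astype(np.float32); return -cv2.remap(gm,q[:,0],q[:,1],1).mean()
best=min((minimize(f,(.541+a,.031+b,-.09+c),method="Nelder-Mead",options=dict(initial_simplex=np.array([.541+a,.031+b,-.09+c])+np.array([[0,0,0],[.004,0,0],[0,.004,0],[0,0,.02]])))
  for a in(-.004,0,.004) for b in(-.004,0,.004) for c in(-.03,0,.03)),key=lambda r:r.fun)
p=best.x; print(p,best.fun)
big=cv2.resize(im[90:280,210:450],None,fx=3.3,fy=3.3,interpolation=cv2.INTER_CUBIC)
for q in proj(T(p,E)): cv2.circle(big,tuple(int(v) for v in (q-[210,90]+.5)*3.3),1,(255,0,0),-1)
cv2.imwrite("pics/ov.png",big[:,:,::-1]); cv2.imwrite("pics/m.png",m)
E
python3 t2.py
```

```text
blue [ 0.409 -0.379 -0.196  0.099  0.049]
blue [ 0.421 -0.247 -0.039  0.097  0.049]
blue [ 0.556 -0.24  -0.104  0.099  0.049]
blue [ 0.577 -0.518  0.405  0.076  0.044]
blue [ 0.858 -0.578  1.271  0.236  0.123]
orange [ 0.688  0.018 -0.088  0.099  0.048]
orange [ 0.882 -0.3   -1.568  0.159  0.069]Traceback (most recent call last):
  File "t2.py", line 16, in <module>
    best=min((minimize(f,(.541+a,.031+b,-.09+c),method="Nelder-Mead",options=dict(initial_simplex=np.array([.541+a,.031+b,-.09+c])+np.array([[0,0,0],[.004,0,0],[0,.004,0],[0,0,.02]])))
      for a in(-.004,0,.004) for b in(-.004,0,.004) for c in(-.03,0,.03)),key=lambda r:r.fun)
  File "t2.py", line 16, in <genexpr>
    best=min((minimize(f,(.541+a,.031+b,-.09+c),method="Nelder-Mead",options=dict(initial_simplex=np.array([.541+a,.031+b,-.09+c])+np.array([[0,0,0],[.004,0,0],[0,.004,0],[0,0,.02]])))
              ~~~~~~~~^^^^^^^^^^^^^^^^^^^^^^^^^^^^^^^^^^^^^^^^^^^^^^^^^^^^^^^^^^^^^^^^^^^^^^^^^^^^^^^^^^^^^^^^^^^^^^^^^^^^^^^^^^^^^^^^^^^^^^^^^^^^^^^^^^^^^^^^^^^^^^^^^^^^^^^^^^^^^^^^^^
    res = _minimize_neldermead(fun, x0, args, callback, bounds=bounds,
                               **options)
    fxcc = func(xcc)
    fx = function(np.copy(x), *(wrapper_args + args))
  File "t2.py", line 15, in f
    q=proj(T(p,E)).astype(np.float32); return -cv2.remap(gm,q[:,0],q[:,1],1).mean()
      ~~~~^^^^^^^^
  File "h.py", line 9, in proj
    K,M,p=cal(c); v=(np.atleast_2d(P)-p)@M@K.T; return v[:,:2]/v[:,2:]
          ~~~^^^
  File "h.py", line 6, in cal
    k=vision.get_calibration(c); q=k["orientation"]
ValueError: time passes only in moves, steps and waits
```

```bash
sed -i 's/^def cal(c):/import functools\n@functools.lru_cache\ndef cal(c):/' h.py; python3 t2.py
```

```text
blue [ 0.409 -0.379 -0.196  0.099  0.049]
blue [ 0.421 -0.247 -0.039  0.097  0.049]
blue [ 0.556 -0.24  -0.104  0.099  0.049]
blue [ 0.577 -0.518  0.401  0.076  0.044]
blue [ 0.858 -0.578  1.272  0.236  0.123]
orange [ 0.688  0.018 -0.095  0.099  0.048]
orange [ 0.882 -0.3   -1.565  0.159  0.069]
[ 0.54358814  0.0248776  -0.09247466] -156.63148498535156
```

View pics/ov.png

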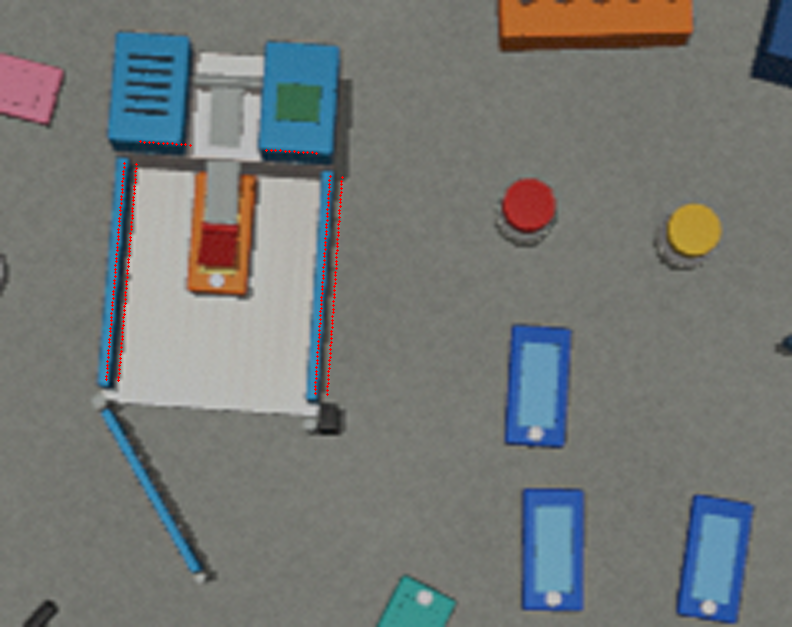

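```bash
cat > t3.py <<'E'
from h import *
im=vision.snapshot("top")
f32=im.astype(np.float32); B=np.clip(f32[:,:,2]-f32[:,:,0]-20,0,60)
xs=np.linspace(14,196,60)/1000
S=np.vstack([np.c_[xs,0*xs+y/1000,0*xs+.04] for y in(-88,-85,-82,82,85,88)])
O=np.vstack([np.c_[xs,0*xs+y/1000,0*xs+.04] for y in(-95,-93,-76,76,93,95)])
hy=np.linspace(35,75,20)/1000; hy=np.r_[-hy,hy]
Si=np.vstack([np.c_[0*hy+x/1000,hy,0*hy+.095] for x in(203,206)]); So=np.vstack([np.c_[0*hy+x/1000,hy,0*hy+.095] for x in(194,197)])
sm=lambda p,E:(lambda q:cv2.remap(B,q[:,0],q[:,1],1).mean())(proj(T(p,E)).astype(np.float32))
f=lambda p:-(sm(p,S)-sm(p,O)+.5*sm(p,Si)-.5*sm(p,So))
best=min((minimize(f,np.array([.541+a,.031+b,-.09+c]),method="Nelder-Mead",options=dict(initial_simplex=np.array([.541+a,.031+b,-.09+c])+np.array([[0,0,0],[.004,0,0],[0,.004,0],[0,0,.02]])))
  for a in(-.004,0,.004) for b in(-.006,0,.006) for c in(-.02,0,.02)),key=lambda r:r.fun)
p=best.x; print(p,best.fun,"pile",T(p,[.148,0,.006]),"hinge",T(p,[-.004,.085,.029]))
K=3.3;o=np.array([210,90]);big=cv2.resize(im[90:280,210:450],None,fx=K,fy=K,interpolation=cv2.INTER_CUBIC)
E=np.vstack([np.c_[xs,0*xs+y,0*xs+.04] for y in(-.08,.08,-.09,.09)]+[np.c_[0*hy+.2,hy,0*hy+.095]]+[np.c_[xs,0*xs,0*xs+.006]])
for q in proj(T(p,E)): cv2.circle(big,tuple(int(v) for v in (q-o+.5)*K),1,(255,0,0),-1)
cv2.imwrite("pics/ov2.png",big[:,:400,::-1])
hsv=cv2.cvtColor(im,cv2.COLOR_RGB2HSV)
ge=models.mark_of("gate_end","top")+models.mark_of("gate_end","side"); print([(d["score"],d["at"]) for d in ge])
# tray: rim ring, dark; report region rect at rim height
for d in models.regions_of("tray","top")[:1]: print("tray",[np.round(x,3) for x in rects(d["pixels"],.04)])
E
python3 t3.py
```

```text
[ 0.54216066  0.03212924 -0.09419856] -78.65361785888672 pile [[0.68950452 0.01820846 0.006     ]] hinge [[0.54617344 0.11712864 0.029     ]]
[(0.81, [0.4109, 0.0397, 0.0288]), (0.75, [0.407, 0.0375, 0.0261])]
tray [array([ 0.47 ,  0.369, -0.224,  0.175,  0.172])]
```

View pics/ov2.png

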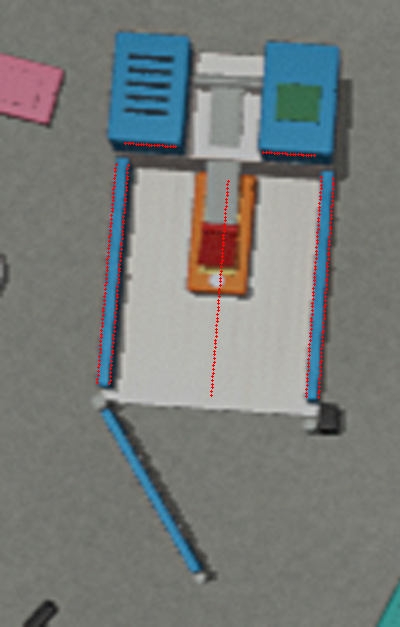

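```bash
cat >> h.py <<'E'
C=(0.5422,0.0321,-0.0942); TR=(0.470,0.375,-0.19)
def cp(x,y,z): return T(C,[x,y,z])[0]
def st(tag=""): print(tag,"t",round(telemetry.current_t(),1),"tcp",np.round(telemetry.current_ee_pos(),4),"F",np.round(telemetry.current_wrist_force(),1),"open",round(float(telemetry.current_opening()),4),"fg",telemetry.current_finger_force())
def snap(n,c="side",box=None,k=1):
    im=vision.snapshot(c); 
    if box: im=cv2.resize(im[box[1]:box[3],box[0]:box[2]],None,fx=k,fy=k,interpolation=cv2.INTER_CUBIC)
    cv2.imwrite(f"pics/{n}.png",im[:,:,::-1])
E
cat > t4.py <<'E'
from h import *
q=down(C[2])
gripper_to(.07,30)
r.move_to(cp(.146,0,.17),q); st()
print(r.move_l(cp(.146,0,.060),vel=.15,guard=15)); print(r.move_l(cp(.146,0,.033),vel=.06,guard=10)); st()
gripper_to(.03,30); st("grip")
r.move_l(cp(.056,0,.0335),vel=.1); st("pulled")
r.move_l(cp(.056,0,.15),vel=.2); st("lifted")
snap("a1");
E
python3 t4.py
```

```text
t 4.2 tcp [0.6876 0.0173 0.1701] F [-0.3  0.5  0.4] open 0.07 fg 0.0
False
False
 t 5.7 tcp [0.6874 0.0184 0.0326] F [0.1 0.5 0.5] open 0.07 fg 0.0
grip t 6.2 tcp [0.6876 0.0183 0.0331] F [-0.3 -0.8 -0. ] open 0.0499 fg 29.87163081765175
pulled t 7.2 tcp [0.5986 0.0268 0.0335] F [ 0.5  0.1 -1.6] open 0.0497 fg 29.875518679618835
lifted t 8.0 tcp [0.5972 0.0268 0.149 ] F [ 0.4 -0.3 -1.7] open 0.0495 fg 29.875545501708984
```

View pics/a1.png

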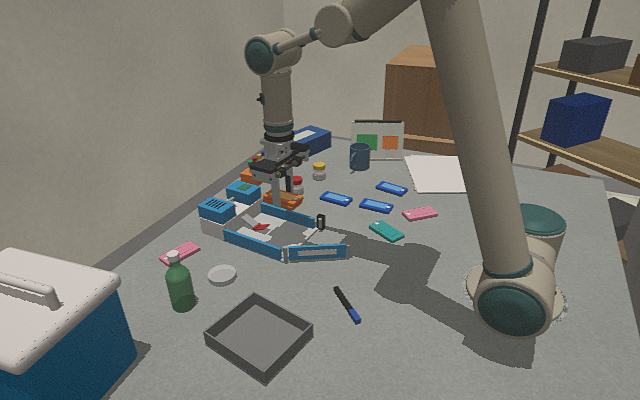

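```bash
cat > t5.py <<'E'
from h import *
q=down(TR[2]); t=lambda z:np.array([TR[0],TR[1],z])
r.move_to(t(.15),q); 
r.move_l(t(.06),vel=.2,guard=10); print(r.move_l(t(.0320),vel=.05,guard=5)); st()
gripper_to(.066,30); r.move_l(t(.15),vel=.2)
r.move_to([.42,-.02,.30],down(0)); st()
snap("a2","top")
im,m=fresh()
for x in rects(m,0.012): print("blue",np.round(x,3))
E
python3 t5.py
```

```text
True
 t 10.6 tcp [0.4692 0.3746 0.0311] F [-0.3  0.5  3.6] open 0.0496 fg 29.911565333604813
 t 13.4 tcp [ 0.4202 -0.0195  0.2995] F [-0.9  0.1 -0.3] open 0.0662 fg 0.0
blue [ 0.409 -0.379 -0.196  0.099  0.049]
blue [ 0.421 -0.247 -0.039  0.097  0.049]
blue [ 0.556 -0.24  -0.104  0.099  0.049]
blue [ 0.582 -0.519 -0.061  0.072  0.044]
blue [ 0.858 -0.578  1.273  0.236  0.123]
```

View pics/a2.png

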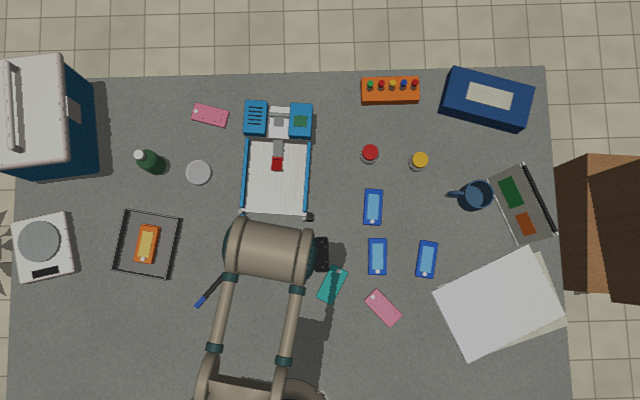

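```bash
cat >> h.py <<'E'
OFF=.027
def packs():
    im,m=fresh()
    return [x for x in rects(m,.012) if abs(x[3]-.098)<.008 and abs(x[4]-.049)<.006]
def pick(k):  # nearest pack to guess k
    ps=packs(); x=min(ps,key=lambda p:np.hypot(p[0]-k[0],p[1]-k[1])); print("pick",np.round(x,3),len(ps))
    q=down(x[2]); P=lambda z:[x[0],x[1],z]
    gripper_to(.07,40); r.move_to(P(.12),q)
    if r.move_l(P(OFF),vel=.15,guard=8): st("TOUCH"); return False
    gripper_to(.03,40); r.move_l(P(.13),vel=.2); st("picked"); return abs(telemetry.current_opening()-.05)<.004
def insert(n):
    z=.006+.012*n+.0008+OFF; q=down(C[2])
    r.move_to(cp(.056,0,z+.06),q); r.move_l(cp(.056,0,z),vel=.12,guard=6); st("down")
    hit=r.move_l(cp(.1515,0,z),vel=.06,guard=18); p=telemetry.current_ee_pos(); st(f"in {hit}")
    d=np.linalg.solve(R.from_euler("z",C[2]).as_matrix()[:2,:2],p[:2]-C[:2]); print("chiller xy",d)
def leave(n):
    z=.006+.012*n+OFF
    p=telemetry.current_ee_pos(); gripper_to(.064,40); r.move_l([p[0],p[1],z+.11],vel=.2)
    r.move_to([.42,-.02,.30],down(0)); st("left")
E
cat > t6.py <<'E'
from h import *
if pick((.556,-.24)): insert(0); snap("b1"); leave(0)
snap("b1t","top",(210,90,330,220),5)
E
python3 t6.py; cd pics; python3 -c "
import cv2,numpy as np
a=cv2.resize(cv2.imread('b1.png')[150:280,180:360],None,fx=3,fy=3);cv2.imwrite('b1c.png',a)"
```

```text
pick [ 0.556 -0.24  -0.104  0.099  0.049] 3
picked t 16.9 tcp [ 0.5549 -0.2396  0.1289] F [-0.2  0.7 -1.8] open 0.0494 fg 39.999545216560364
down t 18.5 tcp [0.5968 0.0254 0.0328] F [-0.1 -0.2  3.1] open 0.0493 fg 39.99547898769379
in True t 19.5 tcp [0.6467 0.0218 0.033 ] F [ 1.2 -0.3  2.3] open 0.0499 fg 39.99725103378296
chiller xy [ 0.10501412 -0.00042209]
left t 21.8 tcp [ 0.4207 -0.02    0.2991] F [-0.1 -0.3  0.2] open 0.0641 fg 0.0
```

View pics/b1t.png

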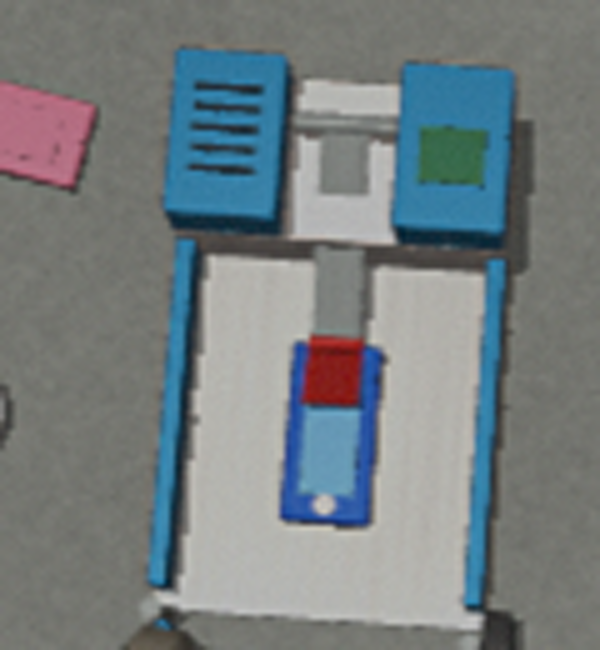

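```bash
cat >> h.py <<'E'
def loc():
    p=telemetry.current_ee_pos(); return R.from_euler("z",-C[2]).as_matrix()[:2,:2]@(p[:2]-np.array(C[:2]))
def push(z,x1=.1515,guard=25,vel=.05):   # push on, logging force, retrying past transients
    for i in range(4):
        hit=r.move_l(cp(x1,0,z),vel=vel,guard=guard); st(f"push {hit}"); x=loc(); print("chiller xy",x)
        if not hit or x[0]>.144: break
E
cat > t7.py <<'E'
from h import *
q=down(C[2]); z=.0338
r.move_to(cp(.105,0,.15),q); r.move_l(cp(.105,0,z),vel=.15,guard=10)
gripper_to(.03,45); st("grip"); push(z); snap("b2"); leave(0)
snap("b2t","top",(210,90,330,220),5)
E
python3 t7.py; cd pics; python3 -c "
import cv2,numpy as np
a=cv2.resize(cv2.imread('b2.png')[150:280,180:360],None,fx=3,fy=3);b=cv2.resize(cv2.imread('b2t.png'),(360,390));cv2.imwrite('b2c.png',np.hstack([a[:,:430],b]))"
```

```text
grip t 24.2 tcp [0.6474 0.022  0.0349] F [-0.7 -0.2  5. ] open 0.0494 fg 44.996806383132935
push False t 25.3 tcp [0.6878 0.0186 0.0349] F [-10.1   0.2  12.8] open 0.0496 fg 44.998303055763245
chiller xy [0.14617519 0.00027432]
left t 27.7 tcp [ 0.4208 -0.0201  0.2993] F [ 0.1 -0.1 -0.2] open 0.064 fg 0.0
```

View pics/b2c.png

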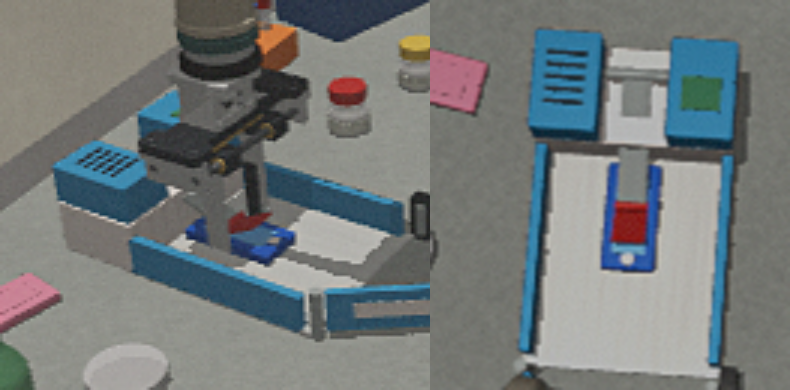

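```bash
cat >> h.py <<'E'
def bay(ztop):  # extent of pack blue (incl. panel) in chiller frame at given top height
    im=vision.snapshot("top"); hsv=cv2.cvtColor(im,cv2.COLOR_RGB2HSV)
    m=cv2.inRange(hsv,(95,60,60),(125,255,255)); v,u=np.nonzero(m); w=back(np.c_[u,v].astype(float),ztop)
    l=(w[:,:2]-np.array(C[:2]))@R.from_euler("z",C[2]).as_matrix()[:2,:2]
    k=(l[:,0]>.02)&(l[:,0]<.185)&(abs(l[:,1])<.06); l=l[k]*1000
    print("front x",np.percentile(l[:,0],1).round(1))
    for a in range(95,185,15):
        b=l[(l[:,0]>=a)&(l[:,0]<a+15)]; 
        if len(b): print(a,"y",b[:,1].min().round(1),b[:,1].max().round(1),end="; ")
    print()
E
python3 -c "
from h import *
bay(.018); print(r.nose_length)
print([ (d['score'],d['at']) for d in models.mark_of('press_pad','top')+models.mark_of('press_pad','side')])"
```

```text
front x 94.5
95 y -23.1 24.5; 110 y -22.1 25.3; 125 y -23.4 24.1; 140 y -22.5 25.2; 155 y -24.2 23.6; 170 y -23.2 24.9; 
0.025
[(0.92, [0.6952, 0.0182, 0.015]), (0.4, [0.6942, 0.0183, 0.0134]), (0.23, [0.3445, 0.2008, -0.0017])]
```

```bash
cat > t8.py <<'E'
from h import *
def ins(n,g=(.421,-.247)):
    if not pick(g): print("bad"); return
    z=.006+.012*n+.001+OFF; q=down(C[2])
    gripper_to(.03,45)
    r.move_to(cp(.058,0,z+.06),q); print(r.move_l(cp(.058,0,z),vel=.12,guard=10)); st("down")
    push(z); snap(f"c{n}"); leave(n); bay(.018+.012*n); snap(f"c{n}t","top",(210,90,330,220),3)
if __name__=="__main__": ins(1)
E
python3 t8.py; cd pics; python3 -c "
import cv2,numpy as np
a=cv2.resize(cv2.imread('c1.png')[150:280,180:360],None,fx=3,fy=3);b=cv2.imread('c1t.png');cv2.imwrite('c1c.png',np.hstack([a[:,:430],b]))"
```

```text
pick [ 0.421 -0.247 -0.039  0.097  0.049] 3
picked t 31.3 tcp [ 0.4199 -0.2463  0.129 ] F [-0.4 -0.3 -1.2] open 0.0495 fg 39.99854564666748
False
down t 33.4 tcp [0.6004 0.0261 0.0464] F [-0.4  0.6 -0.5] open 0.0492 fg 44.998841285705566
push False t 35.4 tcp [0.6931 0.0178 0.0461] F [-1.4  0.  -1.6] open 0.0494 fg 44.998759031295776
chiller xy [ 1.51531825e-01 -2.06789921e-05]
left t 37.8 tcp [ 0.4208 -0.0201  0.2994] F [ 0.1 -0.1 -1.2] open 0.0643 fg 0.0
front x 92.5
95 y -24.1 23.3; 110 y -24.7 24.4; 125 y -24.5 25.0; 140 y -23.3 24.1; 155 y -24.8 24.9; 170 y -23.9 23.7;
```

View pics/c1c.png

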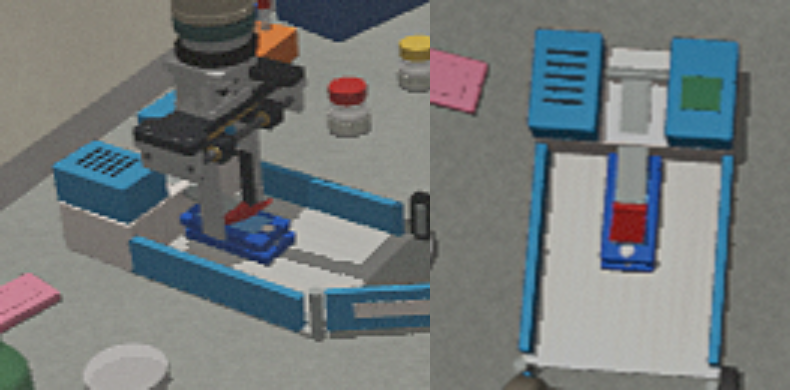

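```bash
cat > t9.py <<'E'
from h import *
from t8 import ins
ins(2,(.409,-.379))
E
python3 t9.py; cd pics; python3 -c "
import cv2,numpy as np
a=cv2.resize(cv2.imread('c2.png')[150:280,180:360],None,fx=3,fy=3);b=cv2.imread('c2t.png');cv2.imwrite('c2c.png',np.hstack([a[:,:430],b]))"
```

```text
pick [ 0.409 -0.379 -0.196  0.099  0.049] 1
TOUCH t 40.5 tcp [ 0.4086 -0.3769  0.0253] F [-0.2  0.3  4.6] open 0.0698 fg 2.3526826570741832
bad[ WARN:0@0.008] global loadsave.cpp:275 findDecoder imread_('c2.png'): can't open/read file: check file path/integrity
Traceback (most recent call last):
TypeError: 'NoneType' object is not subscriptable
```

```bash
cat > t9.py <<'E'
from h import *
p=telemetry.current_ee_pos(); n=2
r.move_l([.409,-.379,.027],vel=.03); st("up")
gripper_to(.03,45); r.move_l([.409,-.379,.13],vel=.2); st("picked")
if abs(telemetry.current_opening()-.05)<.004:
    z=.006+.012*n+.001+OFF; q=down(C[2])
    r.move_to(cp(.058,0,z+.06),q); print(r.move_l(cp(.058,0,z),vel=.1,guard=10)); st("down")
    push(z); snap(f"c{n}"); leave(n); bay(.018+.012*n); snap(f"c{n}t","top",(210,90,330,220),3)
E
python3 t9.py; cd pics; python3 -c "
import cv2,numpy as np
a=cv2.resize(cv2.imread('c2.png')[150:280,180:360],None,fx=3,fy=3);b=cv2.imread('c2t.png');cv2.imwrite('c2c.png',np.hstack([a[:,:430],b]))"
```

```text
up t 40.8 tcp [ 0.4095 -0.3791  0.0274] F [-0.1 -0.2 -0.3] open 0.0696 fg 0.0
picked t 41.9 tcp [ 0.4084 -0.3783  0.1292] F [-0.   0.6 -1. ] open 0.0493 fg 44.99748229980469
False
down t 44.3 tcp [0.6005 0.0264 0.0584] F [ 0.4  0.1 -1.4] open 0.0491 fg 44.997562766075134
push False t 46.3 tcp [0.693  0.0179 0.0581] F [-1.  -1.  -4.1] open 0.0493 fg 44.9937504529953
chiller xy [1.51461041e-01 7.84664581e-06]
left t 48.7 tcp [ 0.4209 -0.0201  0.2994] F [ 0.1  0.5 -0.2] open 0.064 fg 0.0
front x 90.6
95 y -24.8 24.8; 110 y -23.6 25.0; 125 y -25.3 24.5; 140 y -24.3 24.9; 155 y -25.5 24.0; 170 y -24.7 25.1;
```

View pics/c2c.png

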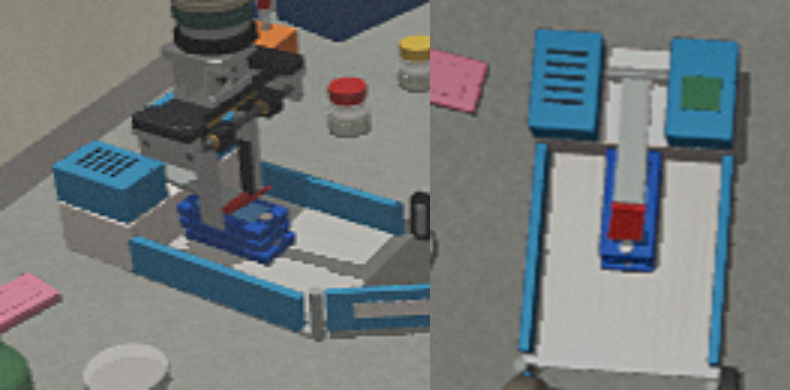

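```bash
cat > t10.py <<'E'
from h import *
q=down(C[2])
gripper_to(.07,20)
r.move_to(cp(.14,0,.17),q); print(r.move_l(cp(.14,0,.05),vel=.15,guard=15)); print(r.move_l(cp(.14,0,.035),vel=.05,guard=10))
gripper_to(.03,20); st("sq"); gripper_to(.066,20); r.move_l(cp(.14,0,.17),vel=.2)
gripper_to(.02,40)
r.move_to(cp(.06,0,.17),q); r.move_l(cp(.06,0,.06),vel=.15,guard=15); r.move_l(cp(.06,0,.036),vel=.05,guard=10); st("pre")
for i in range(3):
    hit=r.move_l(cp(.100,0,.036),vel=.03,guard=16); st(f"tap {hit}"); print(loc())
    if hit and loc()[0]>.085: break
snap("d1"); 
r.move_l(cp(.05,0,.036),vel=.1); r.move_l(cp(.05,0,.17),vel=.2); r.move_to([.42,-.02,.30],down(0)); st()
bay(.042); snap("d1t","top",(210,90,330,220),3); snap("d1s")
E
python3 t10.py; cd pics; python3 -c "
import cv2,numpy as np
a=cv2.resize(cv2.imread('d1s.png')[150:280,180:360],None,fx=3,fy=3);b=cv2.imread('d1t.png');cv2.imwrite('d1c.png',np.hstack([a[:,:430],b]))"
```

```text
False
False
sq t 52.1 tcp [0.6817 0.019  0.0352] F [ 0.3 -0.2 -0.4] open 0.05 fg 20.00044673681259
pre t 56.2 tcp [0.6019 0.0265 0.0358] F [-0.3  0.5  0. ] open 0.0198 fg 0.0
tap True t 57.2 tcp [0.6275 0.024  0.035 ] F [-0.1 -0.1 -0.4] open 0.0199 fg 0.0
[ 8.57006748e-02 -3.99243800e-05]
 t 59.4 tcp [ 0.4205 -0.0199  0.299 ] F [-0.6  0.1 -0.7] open 0.0201 fg 0.0
front x 90.8
95 y -24.8 24.8; 110 y -25.5 25.0; 125 y -25.3 24.5; 140 y -24.3 25.2; 155 y -25.5 24.0; 170 y -24.7 25.1;
```

View pics/d1c.png

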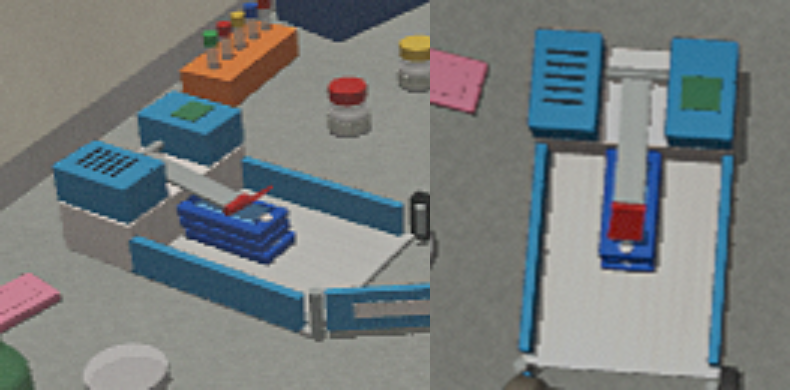

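```bash
cat > t11.py <<'E'
from h import *
q=down(C[2])
gripper_to(.02,40)
r.move_to(cp(.06,0,.17),q); r.move_l(cp(.06,0,.06),vel=.15,guard=15); r.move_l(cp(.06,0,.036),vel=.05,guard=10)
r.move_l(cp(.083,0,.036),vel=.05)
for x in np.arange(.085,.1005,.0015):
    r.move_l(cp(x,0,.036),vel=.02,guard=30); r.hold(.1); F=telemetry.current_wrist_force(); print(round(x,4),np.round(loc(),4),np.round(F,1))
    if F[0]<-15: break
r.move_l(cp(.05,0,.036),vel=.1); r.move_l(cp(.05,0,.17),vel=.2); r.move_to([.42,-.02,.30],down(0)); st()
bay(.042); snap("e1t","top",(210,90,330,220),3); snap("e1s")
E
python3 t11.py; cd pics; python3 -c "
import cv2,numpy as np
a=cv2.resize(cv2.imread('e1s.png')[150:280,180:360],None,fx=3,fy=3);b=cv2.imread('e1t.png');cv2.imwrite('e1c.png',np.hstack([a[:,:430],b]))"
```

```text
0.085 [0.0848 0.    ] [-0.4  0.2 -0.4]
0.0865 [0.0858 0.    ] [-2.2  0.8  1.1]
0.088 [0.0859 0.    ] [-4.8  0.5  3.8]
0.0895 [0.086  0.0001] [-8.   0.5  6.4]
0.091 [0.0861 0.    ] [-10.3   0.8   8.1]
0.0925 [0.0862 0.0001] [-11.7   0.   10.1]
0.094 [0.0863 0.    ] [-15.1   1.6  12.1]
 t 67.6 tcp [ 0.4205 -0.0199  0.299 ] F [ 0.5 -0.3  1.1] open 0.0199 fg 0.0
front x 90.8
95 y -24.8 24.8; 110 y -25.5 25.0; 125 y -25.3 24.5; 140 y -24.3 25.2; 155 y -25.5 24.0; 170 y -24.7 25.1;
```

View pics/e1c.png

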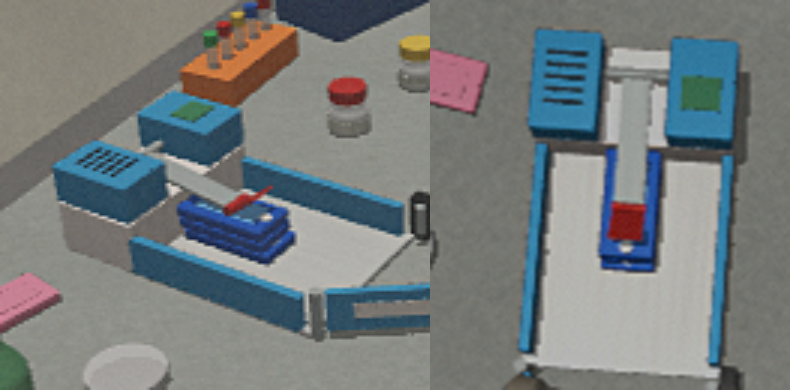

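```bash
cat > t12.py <<'E'
from h import *
q=down(C[2])
snap("f1","top",(255,150,300,190),12)
r.move_to(cp(.06,0,.17),q)
for tip in(.033,.0205):
    z=tip+.025
    r.move_l(cp(.06,0,z+.02),vel=.15); r.move_l(cp(.06,0,z),vel=.05,guard=10); r.move_l(cp(.082,0,z),vel=.06)
    for x in np.arange(.084,.1005,.0015):
        r.move_l(cp(x,0,z),vel=.02,guard=25); r.hold(.06); F=telemetry.current_wrist_force(); print(tip,round(x,4),np.round(loc()[0],4),np.round(telemetry.current_ee_pos()[2],4),np.round(F,1))
        if F[0]<-8: break
    r.move_l(cp(.06,0,z),vel=.1)
r.move_l(cp(.05,0,.17),vel=.2); st()
E
python3 t12.py
```

```text
0.033 0.084 0.0838 0.058 [-0.1 -0.  -0.4]
0.033 0.0855 0.0855 0.058 [0.1 0.1 0.7]
0.033 0.087 0.087 0.058 [-0.7  0.2  0.1]
0.033 0.0885 0.0885 0.058 [ 0.  -0.1  0.2]
0.033 0.09 0.09 0.058 [ 0.1  0.9 -0.1]
0.033 0.0915 0.0915 0.058 [-0.2  0.3  0. ]
0.033 0.093 0.0929 0.0579 [-0.1 -0.2  0.1]
0.033 0.0945 0.093 0.0579 [-5.5  0.8  3.4]
0.033 0.096 0.0931 0.0579 [-7.3  0.6  5.1]
0.033 0.0975 0.0932 0.0579 [-10.3   0.7   8.3]
0.0205 0.084 0.0838 0.0455 [-0.3 -0.2  0.3]
0.0205 0.0855 0.0855 0.0455 [-1.2  0.3 -0.2]
0.0205 0.087 0.087 0.0455 [-0.5 -0.   0.1]
0.0205 0.0885 0.0885 0.0455 [0.  0.1 0.2]
0.0205 0.09 0.09 0.0455 [-0.5  0.6 -0. ]
0.0205 0.0915 0.0916 0.0455 [1.3 0.7 0. ]
0.0205 0.093 0.0917 0.0454 [-4.9  0.2  2.9]
0.0205 0.0945 0.0918 0.0454 [-7.5  0.2  4.9]
0.0205 0.096 0.0919 0.0453 [-8.5  0.8  7.8]
 t 79.5 tcp [0.5916 0.0274 0.1691] F [-0.2 -0.2 -0.2] open 0.0202 fg 0.0
```

View pics/f1.png

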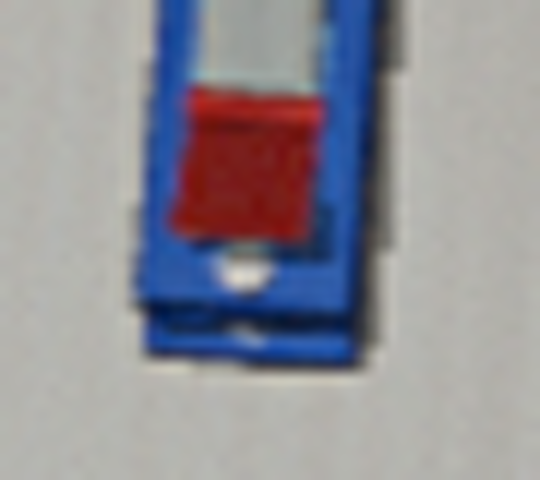

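```bash
cat > t13.py <<'E'
from h import *
q=down(C[2]); z=.036
r.move_l(cp(.06,0,.06),vel=.15,guard=15); r.move_l(cp(.06,0,z),vel=.05,guard=10)
r.move_l(cp(.084,0,z),vel=.06); x=.085
for i in range(30):
    r.move_l(cp(x,0,z),vel=.03,guard=35); r.hold(.05); F=telemetry.current_wrist_force(); l=loc()[0]; print(round(x,4),round(z,4),round(l,4),np.round(telemetry.current_ee_pos()[2],4),np.round(F,1))
    if F[0]<-19 and abs(F[2])<4: break
    z=min(max(z+np.clip(F[2]/4000,-.002,.002),.034),.046)
    if telemetry.current_ee_pos()[2]>.043: print("high"); break
    if l>.0975: break
    x=min(x+.0015,l+.011)
r.move_l(cp(.06,0,telemetry.current_ee_pos()[2]),vel=.1); r.move_l(cp(.05,0,.17),vel=.2); st()
E
python3 t13.py
```

```text
0.085 0.036 0.0849 0.0361 [-1.   0.4  0.2]
0.0865 0.036 0.086 0.036 [-0.9 -0.7  0.4]
0.088 0.0361 0.0861 0.036 [-4.   0.6  4. ]
0.0895 0.0371 0.0878 0.0365 [-4.5  0.4 -0.3]
0.091 0.037 0.0879 0.0365 [-7.6 -0.1  3.3]
0.0925 0.0379 0.0912 0.0371 [-5.6  0.5 -2.4]
0.094 0.0373 0.0921 0.037 [-6.9  1.   1.4]
0.0955 0.0376 0.0929 0.0371 [-7.7  0.4  1.6]
0.097 0.038 0.093 0.0371 [-10.   -0.3   0.8]
0.0985 0.0382 0.093 0.0371 [-12.1   0.8   2.5]
0.1 0.0389 0.093 0.0372 [-13.7   1.3   2. ]
0.1015 0.0394 0.093 0.0372 [-16.5   1.    3. ]
0.103 0.0401 0.093 0.0373 [-17.8   1.1  -0. ]
0.104 0.0401 0.093 0.0373 [-19.4   0.9   2.4]
 t 87.2 tcp [0.5916 0.0274 0.169 ] F [ 0.2  0.9 -0.6] open 0.02 fg 0.0
```

```bash
cat > t14.py <<'E'
from h import *
r.move_to([.36,.16,.25],down(C[2])); st(); gripper_to(0,20)
snap("g1","top",(235,120,320,215),4); snap("g1s","side",(180,150,360,280),3)
bay(.042); print(packs())
g=models.mark_of("gate_end","side"); print([(d['score'],np.round(d['at'],4)) for d in g[:2]])
a=cv2.imread("pics/g1s.png");b=cv2.imread("pics/g1.png");b=cv2.resize(b,(349,390));cv2.imwrite("pics/g1c.png",np.hstack([a[:,:430],b]))
E
python3 t14.py
```

```text
t 88.2 tcp [0.3611 0.1598 0.2497] F [0.5 0.1 0.7] open 0.0202 fg 0.0
front x 99.4
95 y -24.6 24.8; 110 y -25.5 25.0; 125 y -25.3 24.5; 140 y -24.3 25.2; 155 y -25.3 24.0; 170 y -24.7 25.1; 
[(0.6997237548828125, 0.02056513214111328, np.float64(-0.09407390182012243), 0.10069564819335937, 0.04958380889892578)]
[(0.64, array([0.407 , 0.0372, 0.0301]))]
```

View pics/g1c.png

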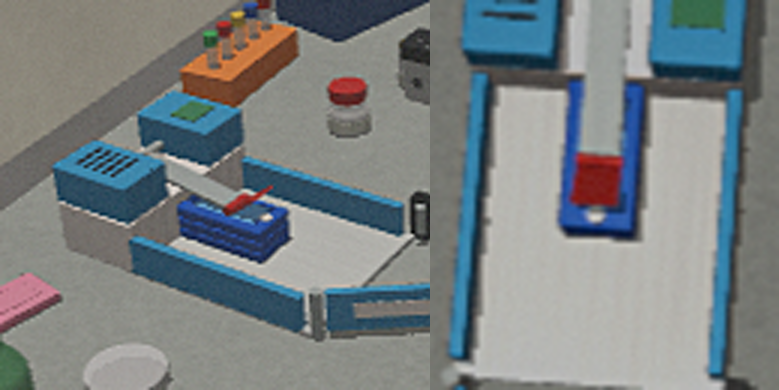

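```bash
cat > t15.py <<'E'
from h import *
def g(th,d,z,rr=.140):
    return cp(-.004-rr*np.sin(th)-d*np.cos(th), .085-rr*np.cos(th)+d*np.sin(th), z), down(C[2]-th)
Z=.045; r.move_to(*g(.98,.045,.12)); p,q=g(.98,.045,Z); print(r.move_l(p,vel=.15,guard=10)); st()
for th in list(np.arange(.95,.05,-.15))+[.05]:
    p,q=g(th,.013,Z); hit=r.move_l(p,q,vel=.12,guard=20)
    if hit: st(f"hit {th:.2f}"); break
st("near")
q=down(C[2])
for th in np.arange(.03,-.13,-.015):
    p,_=g(th,.013,Z); r.move_l(p,q,vel=.03,guard=30); r.hold(.05); F=telemetry.current_wrist_force(); print(round(th,3),np.round(loc(),4),np.round(F,1))
    if F[0]<-14: break
p=telemetry.current_ee_pos(); r.move_l(cp(loc()[0]-.05,loc()[1],Z),vel=.1); r.move_l(cp(loc()[0],loc()[1],.2),vel=.2)
r.move_to([.3,-.3,.3],down(0)); st()
snap("h1","top"); im=vision.snapshot("side")
print([(d['score'],np.round(d['at'],4)) for c in("top","side") for d in models.mark_of("gate_end",c)[:1]],cp(-.004,-.075,.029))
a=cv2.imread("pics/h1.png")[90:290,100:340]; b=im[140:340,180:380,::-1]
cv2.imwrite("pics/h1c.png",np.hstack([cv2.resize(x,None,fx=1.8,fy=1.8) for x in(a,b)]))
E
python3 t15.py
```

```text
False
 t 90.4 tcp [0.4026 0.0903 0.0459] F [ 0.2 -0.5  0.3] open 0.0004 fg 0.0
near t 92.8 tcp [ 0.512  -0.019   0.0447] F [-0.4 -0.3 -0.4] open 0.0006 fg 0.0
0.03 [-0.0232 -0.0541] [-2.8  0.5 -0.4]
0.015 [-0.0187 -0.0548] [-0.3  1.4 -0.2]
0.0 [-0.0159 -0.0552] [-0.1 -0.7  0.1]
-0.015 [-0.0151 -0.0553] [-1.6 -0.3  1. ]
-0.03 [-0.015  -0.0553] [-5.4  0.1  3.2]
-0.045 [-0.0149 -0.0553] [-8.4 -0.1  6.5]
-0.06 [-0.0148 -0.0553] [-11.7  -0.3   8.3]
-0.075 [-0.0147 -0.0553] [-14.8   0.2  11.3]
 t 98.2 tcp [ 0.3003 -0.2993  0.2994] F [-0.3 -0.8  0.7] open 0.0008 fg 0.0
[(0.78, array([ 0.5342, -0.042 ,  0.0282])), (0.64, array([ 0.5337, -0.0445,  0.0293]))] [ 0.53116318 -0.04219124  0.029     ]
```

View pics/h1c.png

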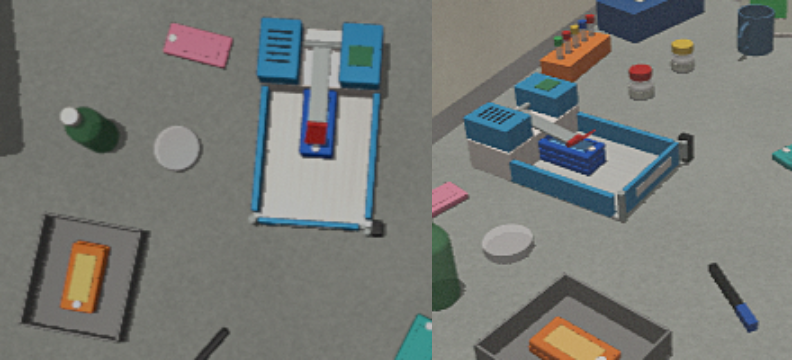

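Gate is shut past the roller, the pile is square against the stop, and the orange packs lie flat in the tray.

```bash
python3 -c "
from h import *
print(packs(), telemetry.current_t()); print(r.sign_off())"
```

```text
[(0.6996353149414063, 0.020513256072998046, np.float64(-0.09577752596944578), 0.10093162536621093, 0.049787757873535156)] 98.4333
the job is handed in; nothing more can be done
None
```

The job is handed in at 98 s: both spent orange packs lie stacked flat in the tray, the three blue packs on the table are piled square against the back stop under the arm, and the gate is shut past its roller.

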